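Sort the press bench's hand tools and tape into their trays

ROBOT

A 6-joint arm with a two-finger parallel gripper is mounted at the origin on the work surface. World frame = base frame: x ahead of the robot, y to its left, z up, the work surface at z = 0. Lengths are in m, angles in degrees, forces in N, time in s.
With the tool pointing down it reaches from about 0.325 to 0.85 m from the base axis. Payload 15.5 kg.
Tool frame: the origin (TCP) lies on the centre line of the jaws, within the pads' length; the fingertips stand 8 mm ahead of it and the grasp point (between the pads) lies 11 mm behind it (ctrl.tip_reach is the distance from the TCP to the fingertips, in m); z points along the fingers, y is the line along which they close (so a half turn about z gives the same grasp; the last joint's range is limited). The gripper opens to 91 mm and grips with 3 to 60 N. Pads are 32 mm wide; open, the fingers measure 118 mm over their backs; the gripper's body (76 mm by 178 mm) begins 60 mm behind the grasp point.
Start: joints at [70.331, 28.281, 77.091, -0, 74.628, -5.472], TCP at [0.153, 0.606, 0.222] pointing down, gripper open.
Joint ranges: [-166.48, 166.48], [-47.26, 123.95], [12.59, 153.08], [-70.14, 250.14], [6.76, 159.57], [-176.63, 176.63]. Speed limits (degrees/s): [108.29, 108.29, 147.25, 172.46, 172.46, 172.46].

INTERFACE

Orientations are given as [roll, pitch, yaw] about the fixed x, y, z axes, in that order (R = Rz(yaw) Ry(pitch) Rx(roll)).
In Python, from workcell import ctrl gives the robot as it stands.
- The arm moves only by the shell command python3 -m pendant 'ROWS' [FORCE]. ROWS is JSON, a list of rows, each an object of numbers: "tx", "ty", "tz": the shift along the tool's x, y, z in mm; "twist": the turn about the tool's z in rad; "hand": the finger opening in mm, from 0 to 91.2. A call has 1 to 20 rows; each row shifts and turns the commanded pose from where the row before left it, along the tool's axes as they then stand; what a row does not reach is not made up. A row lasts 1/8 s, in which the tool goes at most 62.5 mm and 10.7 degrees, less where a joint would pass 70% of its speed; a pose out of reach is approached as far as the arm can. A call with a gripper value outside its range is refused whole. The fingers move at their own pace and stop on an object; FORCE is the grip in N (left out, the last holds). Time passes only in rows, so rows that do not move let the fingers close. It gives the time, the measured TCP pose, the force, the opening and the grip force at its end, in the units of the state.
- ctrl.read_state(): the state, without advancing time (a new reading comes with each control period).
- ctrl.grab_frame(name): name is "scene" or "top"; returns the picture (420x560x3 uint8, red, green, blue); there is no depth.
- ctrl.camera_info(name): a dict with "fx", "fy", "cx", "cy" (pixels), "eye" and "rotation" of the camera in the world. Camera axes: x right, y down, z forward; pixel columns grow to the right and rows downward; lengths in m; the calibration is good to about 2 mm. A picture is of the moment at which its call begins. camera_info takes no time and is no camera call.
- ctrl.close_job(): hands the job in; it is judged then, once.
The state is a dict: "t": time; "joint_positions": joint angles; "dq": joint speeds; "tau": joint torques, N m; "ee_pos": TCP position; "tcp_rot": TCP orientation; "contact_force": force on the tool from outside, world axes, zero at the start; "moment": the same for the moment, N m; "width": finger opening in m; "gripper_force": force on a finger pad.
Only numpy, scipy, OpenCV 4.12 (cv2) and the standard library are available. Lean on these libraries where they do the work, as an engineer would, in place of code of your own. Each camera call takes 0.05 s, during which the arm holds its last target. There are 200 camera calls.

TASK

Clear the transfer-press bench: put both tape rolls, both squeegees and the weeding hook each into the tray whose ledge shows a sample of that kind. Set each thing down gently rather than dropping it, so that it lies flat on the tray's floor the same way up as now, with nothing lying on top of another. Do not disturb the drinking glass or the thread spool.

Things in the scene. Friction and masses are not known exactly. Their poses are not given: they have to be found in the camera images.
- roll_large: Larger roll of amber-brown heat tape lying flat like a washer: outer diameter 56 mm, hole 27 mm, 24 mm high. Loose, about 70 g. Origin: centre of its underside; z up along the roll's axis.
- roll_small: Smaller roll of the same tape, lying flat: outer diameter 42 mm, hole 25 mm, 18 mm high. Loose, about 40 g. Origin: centre of its underside; z up.
- squeegee_long: Long black hand squeegee (applicator) lying flat: a plate 95 mm (x) by 50 mm (y), 6 mm thick, with a grip ridge along the middle of its upper face, 89 mm long (x), 16 mm wide (y), from 6 to 26 mm high; grey felt strip along one long edge. Take it by the ridge. Loose, about 60 g. Origin: centre of its underside; z up.
- squeegee_short: Short black hand squeegee, same make: plate 70 mm (x) by 50 mm (y), 6 mm thick; ridge 64 mm long (x), 16 mm wide (y), from 6 to 26 mm high. Loose, about 45 g. Origin: centre of its underside; z up.
- weeder: Weeding hook, a pen-like tool lying flat: square-edged black handle 80 mm long (x, from -40 to +40 mm), 12 mm wide (y), 14 mm high, with a brass collar and a thin steel hook reaching from the handle's +x end to x = +81 mm. Loose, about 30 g. Origin: centre of the handle's underside; z up.
- tray_tape: Tray for tape rolls. Grey open tray fixed to the bench, outside 133 (x) by 158 mm (y), walls 4 mm thick, 25 mm high, floor 4 mm. Origin: centre of the open tray's underside; z up. On its +x side (roughly away from the robot) is a solid ledge 62 mm deep, 158 wide, 25 high; on top of it is fixed for good a sample: tape roll, 50 mm across, 20 mm high.
- tray_squeegee: Tray for squeegees. Grey open tray fixed to the bench, outside 133 (x) by 158 mm (y), walls 4 mm thick, 25 mm high, floor 4 mm. Origin: centre of the open tray's underside; z up. On its +x side (roughly away from the robot) is a solid ledge 62 mm deep, 158 wide, 25 high; on top of it is fixed for good a sample: black squeegee, 85 mm long, 26 mm high.
- tray_weeder: Tray for weeding hooks. Grey open tray fixed to the bench, outside 133 (x) by 158 mm (y), walls 4 mm thick, 25 mm high, floor 4 mm. Origin: centre of the open tray's underside; z up. On its +x side (roughly away from the robot) is a solid ledge 62 mm deep, 158 wide, 25 high; on top of it is fixed for good a sample: weeding hook, 14 mm high.
- glass: Empty drinking glass standing at the left of the bench: 66 mm across, 100 mm tall. Loose; leave it alone. Origin: centre of its underside.
- spool: White thread spool standing among the loose things: 28 mm across, 34 mm tall. Loose; leave it alone. Origin: centre of its underside.

How it is judged (in metres and radians):
At the end, for the whole second after the job is handed in: Both rolls in the tape tray, both squeegees in the squeegee tray and the hook in the weeding-hook tray; each inside the walls, its underside resting on the tray floor (within 4 mm), the same way up within about 7 degrees, and at rest (x of roll_large in the frame of tray_tape between -0.058 and 0.058 m and y of roll_large in the frame of tray_tape between -0.071 and 0.071 m and z of each of roll_large, roll_small in the frame of tray_tape below 0.008 m and angle between each of roll_large, roll_small, squeegee_long, squeegee_short, weeder's own z axis and vertical below 0.12 rad and linear speed of each of roll_large, roll_small, squeegee_long, squeegee_short, weeder below 0.02 m/s and x of roll_small in the frame of tray_tape between -0.058 and 0.058 m and y of roll_small in the frame of tray_tape between -0.071 and 0.071 m and x of squeegee_long in the frame of tray_squeegee between -0.058 and 0.058 m and y of squeegee_long in the frame of tray_squeegee between -0.071 and 0.071 m and z of each of squeegee_long, squeegee_short in the frame of tray_squeegee below 0.008 m and x of squeegee_short in the frame of tray_squeegee between -0.058 and 0.058 m and y of squeegee_short in the frame of tray_squeegee between -0.071 and 0.071 m and x of weeder in the frame of tray_weeder between -0.058 and 0.058 m and y of weeder in the frame of tray_weeder between -0.071 and 0.071 m and z of weeder in the frame of tray_weeder below 0.008 m); the robot touches nothing.
It fails at once if a thing was dropped or thrown (faster than 1 m/s while not held) ((linear speed of roll_large above 1 m/s and contact force between roll_large and the fingers below 0.1 N) or (linear speed of roll_small above 1 m/s and contact force between roll_small and the fingers below 0.1 N) or (linear speed of squeegee_long above 1 m/s and contact force between squeegee_long and the fingers below 0.1 N) or (linear speed of squeegee_short above 1 m/s and contact force between squeegee_short and the fingers below 0.1 N) or (linear speed of weeder above 1 m/s and contact force between weeder and the fingers below 0.1 N)).
It fails at once if the glass was moved more than 20 mm or tipped (distance of glass from where it was at the start of the episode above 0.02 m or angle between glass's own z axis and vertical above 0.4 rad).
It fails at once if the spool was moved more than 20 mm or tipped (distance of spool from where it was at the start of the episode above 0.02 m or angle between spool's own z axis and vertical above 0.4 rad).
It also fails if it takes over 128 s, if anything falls off the work surface, if the arm or the gripper's body presses on something with over 40 N, if the wrist force passes 120 N, or if a joint passes its speed limit or range.

## Working session

There is one attempt and no reset: what is moved stays moved. The work goes in short steps, Python scripts to look and compute and a shell command to move; the robot and the scene stay as the last step left them, time stands still between calls to the robot, and variables do not carry over. Pictures are saved under pics/ and viewed, at most 14 in all, crops included, and the job is handed in when it is done.

```bash
mkdir -p pics
python3 - <<'E'
from workcell import ctrl
import cv2
for n in("scene","top"):
    cv2.imwrite(f"pics/{n}0.png",ctrl.grab_frame(n)[:,:,::-1]); print(n,ctrl.camera_info(n))
s=ctrl.read_state();print(s['ee_pos'],s['tcp_rot'],s['width'],ctrl.tip_reach)
E
```

```text
scene {'fx': 437.7852716461764, 'fy': 437.7852716461764, 'cx': 282.0253844148396, 'cy': 208.20521147971002, 'eye': array([ 0.87542801, -0.35720858,  0.93269543]), 'rotation': array([-149.37195471,    0.48318512,   37.98616582])}
top {'fx': 469.80430882466504, 'fy': 469.80430882466504, 'cx': 278.4395228820556, 'cy': 211.8525857800115, 'eye': array([0.43442705, 0.07942249, 1.17231615]), 'rotation': array([-1.73626535e+02,  1.34039964e-01, -9.01300388e+01])}
[0.15318346 0.60560335 0.22140818] [-1.79938698e+02 -6.28865718e-03  1.65802096e+02] 0.09098749710010867 0.008
```

View pics/top0.png

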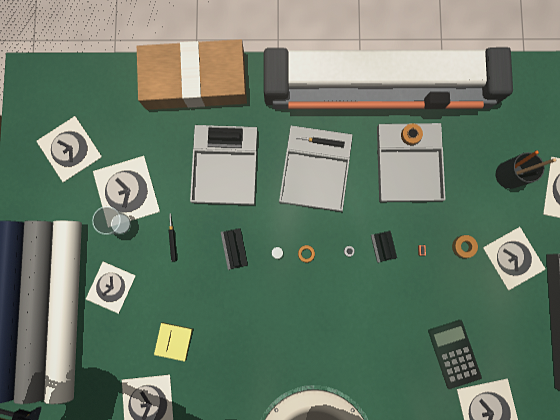

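View pics/scene0.png

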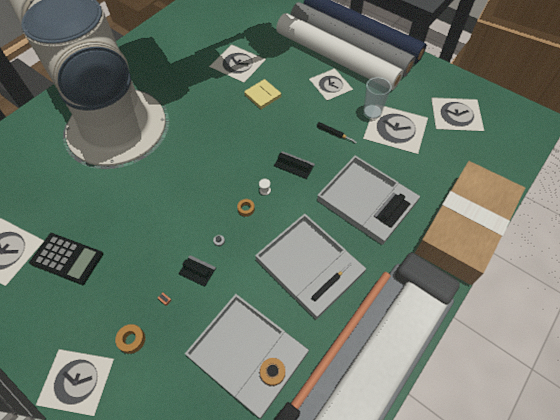

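The top view shows the loose row from left to right: weeder (172,238), long squeegee (234,249), spool (278,253), small roll (306,254), a stray washer (349,251), short squeegee (384,246), a staple-like bit (422,251) and the large roll (466,246). The trays are squeegee (224,165), weeder (316,170) and tape (410,163), and the glass is at (111,222). The scene view agrees.

```bash
cat > h.py <<'E'
from workcell import ctrl
import cv2, numpy as np
from scipy.spatial.transform import Rotation as R
def cast(n,px,z):
    c=ctrl.camera_info(n); px=np.atleast_2d(px).astype(float)
    d=np.c_[(px[:,0]-c['cx'])/c['fx'],(px[:,1]-c['cy'])/c['fy'],np.ones(len(px))]
    d=d@R.from_euler('xyz',c['rotation'],degrees=True).as_matrix().T
    return c['eye']+d*((z-c['eye'][2])/d[:,2])[:,None]
def blobs(n,mask,z,roi,amin=15):
    m=np.zeros(mask.shape,np.uint8); x0,y0,x1,y1=roi; m[y0:y1,x0:x1]=mask[y0:y1,x0:x1]
    out=[]
    for c in cv2.findContours(m,cv2.RETR_EXTERNAL,cv2.CHAIN_APPROX_NONE)[0]:
        if cv2.contourArea(c)<amin: continue
        w=cast(n,c[:,0,:],z)[:,:2]
        (cx,cy),(a,b),th=cv2.minAreaRect((w*1000).astype(np.float32))
        if a<b: a,b,th=b,a,th+90
        out.append((c[:,0].mean(0).round(),round(cx,1),round(cy,1),round(a,1),round(b,1),round((th+90)%180-90,1)))
    return out
E
python3 - <<'E'
from h import *
im=ctrl.grab_frame("top"); hsv=cv2.cvtColor(im,cv2.COLOR_RGB2HSV)
H,S,V=cv2.split(hsv)
row=(155,205,490,280)
print("dark"); [print(*b) for b in blobs("top",(V<60).astype(np.uint8),.015,row)]
print("orange");[print(*b) for b in blobs("top",((H<25)&(S>110)&(V>90)).astype(np.uint8),.02,row)]
print("white");[print(*b) for b in blobs("top",((S<60)&(V>110)).astype(np.uint8),.02,row)]
print("tray");[print(*b) for b in blobs("top",((S<60)&(V>85)).astype(np.uint8),.025,(185,118,460,215),300)]
a=cv2.resize(im[200:285,150:350],None,fx=4,fy=4,interpolation=cv2.INTER_CUBIC);b=cv2.resize(im[200:265,330:490],None,fx=5,fy=5,interpolation=cv2.INTER_CUBIC)[:, :800]
cv2.imwrite("pics/a.png",np.vstack([a[:260],b])[:,:,::-1])
E
```

```text
dark
[385. 246.] 478.8 -179.7 68.0 41.2 12.3
[236. 248.] 474.1 187.4 93.5 43.9 11.9
[173. 244.] 484.7 342.5 83.5 16.8 6.7
orange
[306. 253.] 460.6 14.7 39.8 39.5 -45.3
[466. 246.] 478.0 -376.8 54.1 53.7 89.9
white
[277. 252.] 463.2 86.8 26.9 26.8 89.9
[349. 251.] 466.4 -90.4 24.5 24.4 89.9
[487. 251.] 466.0 -425.0 39.0 14.6 -3.0
[375. 248.] 473.9 -155.0 70.6 5.4 12.7
[225. 250.] 468.8 212.6 92.1 5.8 11.9
[324. 206.] 573.7 -27.1 96.4 12.4 89.9
[157. 209.] 571.1 381.9 20.0 9.9 1.5
tray
[316. 168.] 673.5 -10.9 196.8 159.2 -8.6
[224. 164.] 683.2 218.4 196.9 158.9 -2.1
[411. 158.] 688.0 -248.5 197.1 159.1 0.5
```

View pics/a.png

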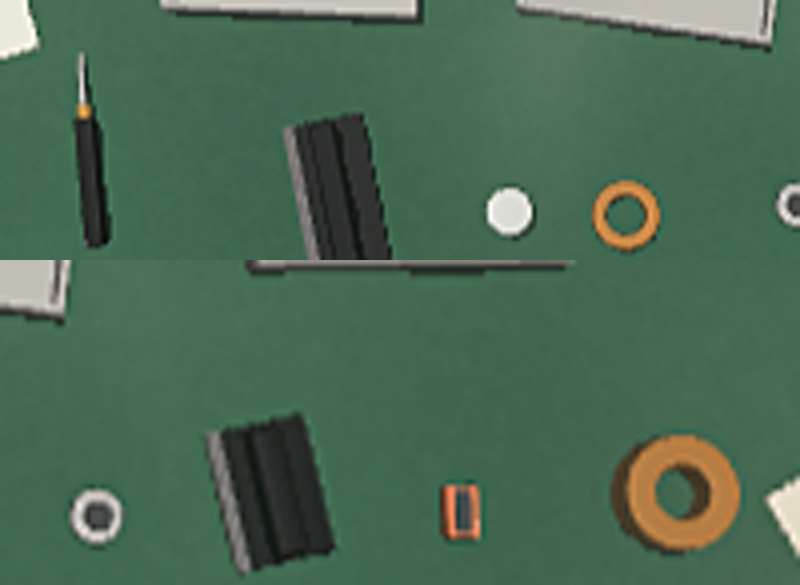

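Run:
```python
from h import *
im=ctrl.grab_frame("top"); H,S,V=cv2.split(cv2.cvtColor(im,cv2.COLOR_RGB2HSV))
# squeegee plates: everything not green, closed
m=((V<60)|((S<70)&(V>70))).astype(np.uint8)
print("plates"); [print(*b) for b in blobs("top",m,.006,(215,225,405,275),200)]
s=ctrl.grab_frame("scene"); h,sa,v=cv2.split(cv2.cvtColor(s,cv2.COLOR_RGB2HSV))
print("scene rolls");
for z,r in((.012,(110,315,150,360)),(.009,(230,190,262,220))):[print(*b) for b in blobs("scene",((h<25)&(sa>110)&(v>80)).astype(np.uint8),z,r)]
print("scene dark"); [print(*b) for b in blobs("scene",(v<50).astype(np.uint8),.012,(170,115,360,290),40)]
print("weeder top"); [print(*b) for b in blobs("top",(V<45).astype(np.uint8),.014,(160,225,185,270))]
print("glass top guess",cast("top",[[97,222],[130,222],[111,205],[111,240]],.1),cast("top",[[120,222]],0))
print("glass scene",cast("scene",[[372,119]],0),"weeder tip",cast("top",[[170.5,213.5]],.007),"ends",cast("top",[[172,231],[174,260]],.014))
f=lambda i,a,b,k:cv2.resize(i[a[1]:b[1],a[0]:b[0]],None,fx=k,fy=k,interpolation=cv2.INTER_CUBIC)
cv2.imwrite("pics/b.png",np.hstack([f(im,(85,195),(185,270),4),f(s,(300,70),(400,145),4)])[:,:,::-1])
```

```text
plates
[383. 246.] 478.7 -177.4 71.5 50.0 12.4
[234. 248.] 474.4 192.5 96.6 52.1 11.4
scene rolls
[130. 338.] 476.1 -375.1 59.1 55.6 37.5
[246. 207.] 458.4 16.2 46.2 39.4 -50.1
scene dark
[196. 272.] 481.2 -182.3 73.0 41.9 11.2
[293. 165.] 475.9 186.6 96.1 46.8 11.9
[329. 130.] 482.9 343.0 77.9 19.0 6.4
weeder top
[173. 245.] 482.2 342.9 78.7 14.0 6.5
glass top guess [[0.53184754 0.49779427 0.1       ]
 [0.53165973 0.42206161 0.1       ]
 [0.57106032 0.46712875 0.1       ]
 [0.49050826 0.46412224 0.1       ]] [[0.54078948 0.47910135 0.        ]]
glass scene [[0.55010375 0.45730523 0.        ]] weeder tip [[0.561142   0.35130481 0.007     ]] ends [[0.51687549 0.34495204 0.014     ]
 [0.44557352 0.33840929 0.014     ]]
```

View pics/b.png

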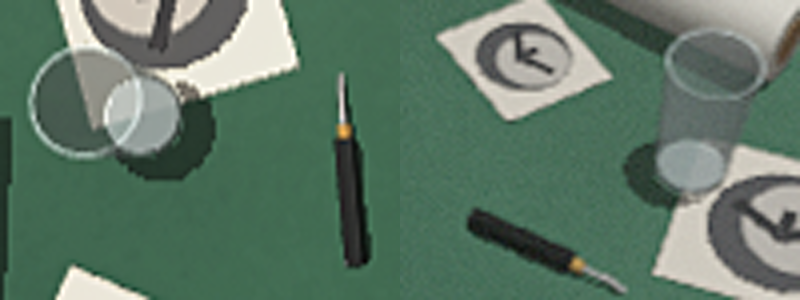

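```bash
cat >> h.py <<'E'
def go(x,y,z,yaw):
    """mm, deg: twist (rad) then tool shifts in the turned frame"""
    s=ctrl.read_state(); y0=s['tcp_rot'][2]; d=(yaw-y0+180)%360-180
    a=np.radians(yaw); D=np.array([x,y,z])-s['ee_pos']*1000
    print("twist %.3f tx %.1f ty %.1f tz %.1f"%(-np.radians(d),D[0]*np.cos(a)+D[1]*np.sin(a),D[0]*np.sin(a)-D[1]*np.cos(a),-D[2]))
E
python3 -m pendant '[{"twist":-0.12,"hand":45},{"twist":-0.12},{"twist":-0.12},{"tx":-14,"ty":-15},{"tx":-28,"ty":-30},{"tx":-28,"ty":-30},{"tx":-28,"ty":-30},{"tx":-28,"ty":-30},{"tx":-28,"ty":-30},{"tx":-28,"ty":-30},{"tx":-28,"ty":-30},{"tx":-28,"ty":-30},{"tx":-28,"ty":-30},{"tx":-14,"ty":-15},{},{}]' 20
python3 -c "
from h import *
go(464,341,12,186.5); print(cast('top',[[106.7,220.7]],.1),cast('top',[[120.5,223.7]],0))"
```

```text
twist -0.361 tx -278.8 ty -298.2 tz 209.6
[[0.53478591 0.47564564 0.1       ]] [[0.53650998 0.47769697 0.        ]]$[0]: bad value
```

```bash
python3 -m pendant '[{"tx":0,"ty":0,"tz":0,"twist":-0.12,"hand":45}]' 20; python3 -m pendant --help; python3 -m pendant '[{"twist":-0.12}]'
```

```text
t: 0.38
ee_pos: [0.1533, 0.6058, 0.2218]
tcp_rot: [-180.0, -0.0, 172.8]
contact_force: [-0.3, 0.7, 0.0]
width: 0.0838
gripper_force: 0.0invalid input: not JSON, or not a number
$[0]: bad value
```

```bash
python3 -m pendant '[{"tx":0,"ty":0,"tz":0,"twist":-0.12,"hand":45},{"tx":0,"ty":0,"tz":0,"twist":-0.12,"hand":45},{"tx":-14,"ty":-15,"tz":0,"twist":0,"hand":45},{"tx":-28,"ty":-30,"tz":0,"twist":0,"hand":45},{"tx":-28,"ty":-30,"tz":0,"twist":0,"hand":45},{"tx":-28,"ty":-30,"tz":0,"twist":0,"hand":45},{"tx":-28,"ty":-30,"tz":0,"twist":0,"hand":45},{"tx":-28,"ty":-30,"tz":0,"twist":0,"hand":45},{"tx":-28,"ty":-30,"tz":0,"twist":0,"hand":45},{"tx":-28,"ty":-30,"tz":0,"twist":0,"hand":45},{"tx":-28,"ty":-30,"tz":0,"twist":0,"hand":45},{"tx":-28,"ty":-30,"tz":0,"twist":0,"hand":45},{"tx":-14,"ty":-15,"tz":0,"twist":0,"hand":45},{"tx":0,"ty":0,"tz":0,"twist":0,"hand":45},{"tx":0,"ty":0,"tz":0,"twist":0,"hand":45}]' 20
python3 -c "
from h import *
go(464,341,12,186.5)"
```

```text
t: 2.25
ee_pos: [0.4643, 0.3395, 0.2218]
tcp_rot: [180.0, -0.0, -173.6]
contact_force: [0.2, 0.8, 0.3]
width: 0.0452
gripper_force: 0.0
twist -0.002 tx 0.2 ty 1.6 tz 209.8
```

```bash
python3 -m pendant '[{"tx":0,"ty":1.6,"tz":25,"twist":0,"hand":45},{"tx":0,"ty":0,"tz":45,"twist":0,"hand":45},{"tx":0,"ty":0,"tz":45,"twist":0,"hand":45},{"tx":0,"ty":0,"tz":40,"twist":0,"hand":45},{"tx":0,"ty":0,"tz":25,"twist":0,"hand":45},{"tx":0,"ty":0,"tz":15,"twist":0,"hand":45},{"tx":0,"ty":0,"tz":10,"twist":0,"hand":45},{"tx":0,"ty":0,"tz":5,"twist":0,"hand":45},{"tx":0,"ty":0,"tz":0,"twist":0,"hand":45},{"tx":0,"ty":0,"tz":0,"twist":0,"hand":5},{"tx":0,"ty":0,"tz":0,"twist":0,"hand":5},{"tx":0,"ty":0,"tz":0,"twist":0,"hand":5},{"tx":0,"ty":0,"tz":0,"twist":0,"hand":5},{"tx":0,"ty":0,"tz":0,"twist":0,"hand":5},{"tx":0,"ty":0,"tz":0,"twist":0,"hand":5}]' 20
```

```text
t: 4.12
ee_pos: [0.465, 0.3408, 0.0121]
tcp_rot: [180.0, 0.0, -173.6]
contact_force: [-0.5, 0.8, 5.4]
width: 0.0116
gripper_force: 20.0
```

```bash
python3 -m pendant '[{"tx":0,"ty":0,"tz":-10,"twist":0,"hand":5},{"tx":0,"ty":0,"tz":-25,"twist":0,"hand":5},{"tx":0,"ty":0,"tz":-35,"twist":0,"hand":5},{"tx":0,"ty":0,"tz":-35,"twist":0,"hand":5},{"tx":0,"ty":0,"tz":-25,"twist":0,"hand":5},{"tx":0,"ty":0,"tz":-10,"twist":0.07,"hand":5},{"tx":0,"ty":0,"tz":0,"twist":0.147,"hand":5},{"tx":0,"ty":0,"tz":0,"twist":0.147,"hand":5},{"tx":0,"ty":0,"tz":0,"twist":0.147,"hand":5},{"tx":0,"ty":0,"tz":0,"twist":0.147,"hand":5},{"tx":0,"ty":0,"tz":0,"twist":0.147,"hand":5},{"tx":0,"ty":0,"tz":0,"twist":0.147,"hand":5},{"tx":0,"ty":0,"tz":0,"twist":0.147,"hand":5},{"tx":0,"ty":0,"tz":0,"twist":0.147,"hand":5},{"tx":0,"ty":0,"tz":0,"twist":0.147,"hand":5},{"tx":0,"ty":0,"tz":0,"twist":0.147,"hand":5},{"tx":0,"ty":0,"tz":0,"twist":0.147,"hand":5},{"tx":0,"ty":0,"tz":0,"twist":0.147,"hand":5},{"tx":0,"ty":0,"tz":0,"twist":0,"hand":5}]' 20
python3 -c "
from h import *
go(648,30,17,81.4)"
```

```text
t: 6.5
ee_pos: [0.4648, 0.3407, 0.1523]
tcp_rot: [180.0, -0.0, 81.4]
contact_force: [-0.8, 0.2, 0.2]
width: 0.0116
gripper_force: 20.0
twist -0.000 tx -279.8 ty 227.6 tz 135.3
```

```bash
python3 -m pendant '[{"tx":-14,"ty":11.4,"tz":0,"twist":0,"hand":5},{"tx":-28,"ty":22.8,"tz":0,"twist":0,"hand":5},{"tx":-28,"ty":22.8,"tz":0,"twist":0,"hand":5},{"tx":-28,"ty":22.8,"tz":0,"twist":0,"hand":5},{"tx":-28,"ty":22.8,"tz":0,"twist":0,"hand":5},{"tx":-28,"ty":22.8,"tz":0,"twist":0,"hand":5},{"tx":-28,"ty":22.8,"tz":0,"twist":0,"hand":5},{"tx":-28,"ty":22.8,"tz":0,"twist":0,"hand":5},{"tx":-28,"ty":22.8,"tz":0,"twist":0,"hand":5},{"tx":-28,"ty":22.8,"tz":0,"twist":0,"hand":5},{"tx":-14,"ty":11.4,"tz":0,"twist":0,"hand":5},{"tx":0,"ty":0,"tz":20,"twist":0,"hand":5},{"tx":0,"ty":0,"tz":30,"twist":0,"hand":5},{"tx":0,"ty":0,"tz":25,"twist":0,"hand":5},{"tx":0,"ty":0,"tz":0,"twist":0,"hand":5},{"tx":0,"ty":0,"tz":0,"twist":0,"hand":5}]' 20
python3 - <<'E'
from h import *
go(648,30,17,81.4)
f=lambda i,a,b,k:cv2.resize(i[a[1]:b[1],a[0]:b[0]],None,fx=k,fy=k,interpolation=cv2.INTER_CUBIC)
cv2.imwrite("pics/c.png",f(ctrl.grab_frame("scene"),(220,130),(420,330),3)[:,:,::-1])
E
```

```text
t: 8.5
ee_pos: [0.6487, 0.0296, 0.0779]
tcp_rot: [179.9, -0.0, 81.4]
contact_force: [0.5, -1.2, -0.6]
width: 0.0118
gripper_force: 20.0
twist -0.000 tx 0.3 ty -0.7 tz 60.9
```

View pics/c.png

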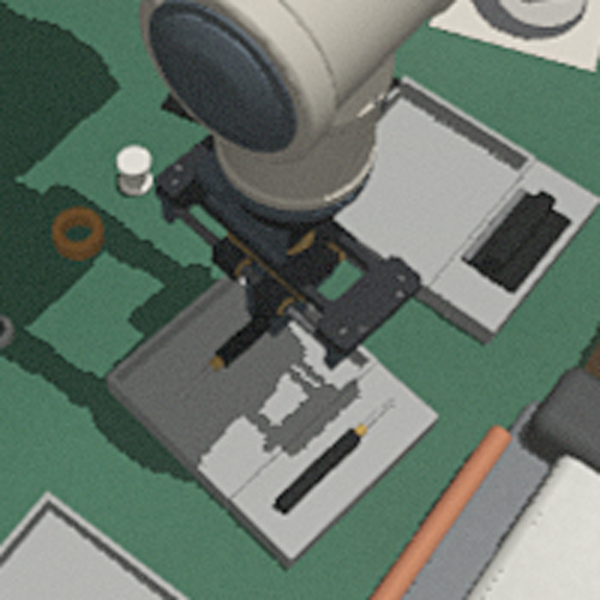

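The weeder is held at crop (240,340), over its tray and parallel to the tray's y. Lowering it.

```bash
python3 -m pendant '[{"tx":0,"ty":0,"tz":20,"twist":0,"hand":5},{"tx":0,"ty":0,"tz":20,"twist":0,"hand":5},{"tx":0,"ty":0,"tz":10,"twist":0,"hand":5},{"tx":0,"ty":0,"tz":6,"twist":0,"hand":5},{"tx":0,"ty":0,"tz":3,"twist":0,"hand":5},{"tx":0,"ty":0,"tz":2,"twist":0,"hand":5},{"tx":0,"ty":0,"tz":0,"twist":0,"hand":5},{"tx":0,"ty":0,"tz":0,"twist":0,"hand":5}]' 20
```

```text
t: 9.55
ee_pos: [0.6483, 0.0296, 0.0162]
tcp_rot: [180.0, -0.0, 81.4]
contact_force: [0.2, -0.3, -0.6]
width: 0.012
gripper_force: 20.0
```

```bash
python3 -m pendant '[{"tx":0,"ty":0,"tz":0.7,"twist":0,"hand":5},{"tx":0,"ty":0,"tz":0,"twist":0,"hand":12.5},{"tx":0,"ty":0,"tz":0,"twist":0,"hand":14},{"tx":0,"ty":0,"tz":0,"twist":0,"hand":18},{"tx":0,"ty":0,"tz":0,"twist":0,"hand":30},{"tx":0,"ty":0,"tz":0,"twist":0,"hand":30},{"tx":0,"ty":0,"tz":0,"twist":0,"hand":30},{"tx":0,"ty":0,"tz":-10,"twist":0,"hand":30},{"tx":0,"ty":0,"tz":-30,"twist":0,"hand":30},{"tx":0,"ty":0,"tz":-40,"twist":0,"hand":30},{"tx":0,"ty":0,"tz":-40,"twist":0,"hand":30},{"tx":0,"ty":0,"tz":-20,"twist":0,"hand":45},{"tx":0,"ty":0,"tz":0,"twist":0,"hand":45}]' 20
python3 -c "
from h import *
go(474.4,192.5,17,191.9)"
```

```text
t: 11.18
ee_pos: [0.6492, 0.0296, 0.1574]
tcp_rot: [179.8, -0.0, 81.3]
contact_force: [0.0, 0.1, -1.4]
width: 0.0446
gripper_force: 0.0
twist -1.929 tx 137.4 ty 195.4 tz 140.4
```

```bash
python3 -m pendant '[{"tx":0,"ty":0,"tz":0,"twist":-0.1484,"hand":45},{"tx":0,"ty":0,"tz":0,"twist":-0.1484,"hand":45},{"tx":0,"ty":0,"tz":0,"twist":-0.1484,"hand":45},{"tx":0,"ty":0,"tz":0,"twist":-0.1484,"hand":45},{"tx":0,"ty":0,"tz":0,"twist":-0.1484,"hand":45},{"tx":0,"ty":0,"tz":0,"twist":-0.1484,"hand":45},{"tx":0,"ty":0,"tz":0,"twist":-0.1484,"hand":45},{"tx":0,"ty":0,"tz":0,"twist":-0.1484,"hand":45},{"tx":0,"ty":0,"tz":0,"twist":-0.1484,"hand":45},{"tx":0,"ty":0,"tz":0,"twist":-0.1484,"hand":45},{"tx":0,"ty":0,"tz":0,"twist":-0.1484,"hand":45},{"tx":0,"ty":0,"tz":0,"twist":-0.1484,"hand":45},{"tx":0,"ty":0,"tz":0,"twist":-0.1484,"hand":45},{"tx":13.7,"ty":19.5,"tz":0,"twist":0,"hand":45},{"tx":27.5,"ty":39.1,"tz":0,"twist":0,"hand":45},{"tx":27.5,"ty":39.1,"tz":0,"twist":0,"hand":45},{"tx":27.5,"ty":39.1,"tz":0,"twist":0,"hand":45},{"tx":27.5,"ty":39.1,"tz":0,"twist":0,"hand":45},{"tx":13.7,"ty":19.5,"tz":0,"twist":0,"hand":45}]' 20
python3 -m pendant '[{"tx":0,"ty":0,"tz":0,"twist":0,"hand":45},{"tx":0,"ty":0,"tz":0,"twist":0,"hand":45}]'
python3 - <<'E'
from h import *
go(474.4,192.5,17,191.9)
im=ctrl.grab_frame("top")
print(im.shape)
f=lambda i,a,b,k:cv2.resize(i[a[1]:b[1],a[0]:b[0]],None,fx=k,fy=k,interpolation=cv2.INTER_CUBIC)
cv2.imwrite("pics/d.png",f(im,(170,120),(370,290),4)[:600,:,::-1])
E
```

```text
t: 13.55
ee_pos: [0.471, 0.1936, 0.1545]
tcp_rot: [180.0, -0.1, -168.0]
contact_force: [0.9, -0.2, 0.6]
width: 0.0446
gripper_force: 0.0
t: 13.8
ee_pos: [0.4738, 0.1923, 0.1548]
tcp_rot: [-180.0, -0.0, -168.1]
contact_force: [0.4, -1.3, -0.5]
width: 0.0449
gripper_force: 0.0
twist -0.000 tx -0.6 ty 0.1 tz 137.8
(420, 560, 3)
```

View pics/d.png

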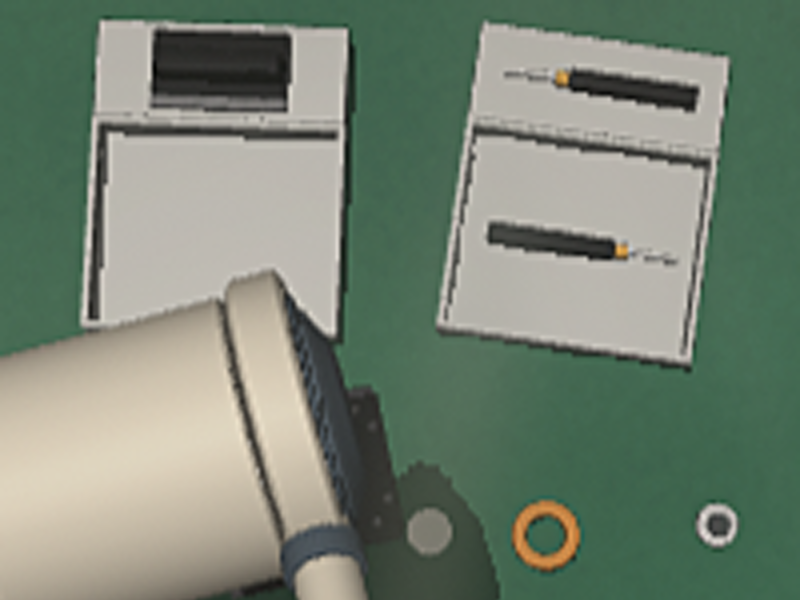

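The weeder lies flat in its tray (crop 487–680, 245) clear of the walls. Picking up the long squeegee.

```bash
python3 -m pendant '[{"tx":0,"ty":0,"tz":20,"twist":0,"hand":45},{"tx":0,"ty":0,"tz":35,"twist":0,"hand":45},{"tx":0,"ty":0,"tz":35,"twist":0,"hand":45},{"tx":0,"ty":0,"tz":25,"twist":0,"hand":45},{"tx":0,"ty":0,"tz":13,"twist":0,"hand":45},{"tx":0,"ty":0,"tz":7,"twist":0,"hand":45},{"tx":0,"ty":0,"tz":3,"twist":0,"hand":45},{"tx":0,"ty":0,"tz":0,"twist":0,"hand":5},{"tx":0,"ty":0,"tz":0,"twist":0,"hand":5},{"tx":0,"ty":0,"tz":0,"twist":0,"hand":5},{"tx":0,"ty":0,"tz":0,"twist":0,"hand":5},{"tx":0,"ty":0,"tz":0,"twist":0,"hand":5},{"tx":0,"ty":0,"tz":0,"twist":0,"hand":5}]' 25
python3 -m pendant '[{"tx":0,"ty":0,"tz":-10,"twist":0,"hand":5},{"tx":0,"ty":0,"tz":-25,"twist":0,"hand":5},{"tx":0,"ty":0,"tz":-40,"twist":0,"hand":5},{"tx":0,"ty":0,"tz":-30,"twist":0,"hand":5},{"tx":0,"ty":0,"tz":-10,"twist":0.06,"hand":5},{"tx":0,"ty":0,"tz":0,"twist":0.12,"hand":5},{"tx":0,"ty":0,"tz":0,"twist":0.064,"hand":5},{"tx":0,"ty":0,"tz":0,"twist":0,"hand":5},{"tx":0,"ty":0,"tz":0,"twist":0,"hand":5}]' 25
python3 -c "
from h import *
go(653.6,256.6,21,177.9)"
```

```text
t: 15.48
ee_pos: [0.4737, 0.1927, 0.0176]
tcp_rot: [180.0, 0.0, -168.1]
contact_force: [-0.9, 0.2, 6.6]
width: 0.016
gripper_force: 25.0
t: 16.6
ee_pos: [0.4735, 0.1925, 0.1324]
tcp_rot: [180.0, 0.0, 178.0]
contact_force: [0.9, -0.5, -0.7]
width: 0.0158
gripper_force: 25.0
twist 0.002 tx -177.7 ty 70.6 tz 111.4
```

```bash
python3 -m pendant '[{"tx":-17.8,"ty":7.1,"tz":0,"twist":0,"hand":5},{"tx":-35.5,"ty":14.1,"tz":0,"twist":0,"hand":5},{"tx":-35.5,"ty":14.1,"tz":0,"twist":0,"hand":5},{"tx":-35.5,"ty":14.1,"tz":0,"twist":0,"hand":5},{"tx":-35.5,"ty":14.1,"tz":0,"twist":0,"hand":5},{"tx":-17.8,"ty":7.1,"tz":0,"twist":0,"hand":5},{"tx":0,"ty":0,"tz":20,"twist":0,"hand":5},{"tx":0,"ty":0,"tz":35,"twist":0,"hand":5},{"tx":0,"ty":0,"tz":25,"twist":0,"hand":5},{"tx":0,"ty":0,"tz":12,"twist":0,"hand":5},{"tx":0,"ty":0,"tz":8,"twist":0,"hand":5},{"tx":0,"ty":0,"tz":5,"twist":0,"hand":5},{"tx":0,"ty":0,"tz":3,"twist":0,"hand":5},{"tx":0,"ty":0,"tz":2,"twist":0,"hand":5},{"tx":0,"ty":0,"tz":0,"twist":0,"hand":5},{"tx":0,"ty":0,"tz":0,"twist":0,"hand":5}]' 25
python3 -c "
from h import *
go(653.6,256.6,21.4,177.9)"
```

```text
t: 18.6
ee_pos: [0.6537, 0.2566, 0.0225]
tcp_rot: [180.0, 0.0, 177.9]
contact_force: [-0.0, -0.1, 0.2]
width: 0.016
gripper_force: 25.0
twist 0.000 tx 0.1 ty -0.0 tz 1.1
```

```bash
python3 -m pendant '[{"tx":0,"ty":0,"tz":1,"twist":0,"hand":5},{"tx":0,"ty":0,"tz":0,"twist":0,"hand":16.5},{"tx":0,"ty":0,"tz":0,"twist":0,"hand":18},{"tx":0,"ty":0,"tz":0,"twist":0,"hand":22},{"tx":0,"ty":0,"tz":0,"twist":0,"hand":35},{"tx":0,"ty":0,"tz":0,"twist":0,"hand":35},{"tx":0,"ty":0,"tz":0,"twist":0,"hand":35},{"tx":0,"ty":0,"tz":-10,"twist":0,"hand":35},{"tx":0,"ty":0,"tz":-30,"twist":0,"hand":35},{"tx":0,"ty":0,"tz":-40,"twist":0,"hand":35},{"tx":0,"ty":0,"tz":-35,"twist":0,"hand":35},{"tx":0,"ty":0,"tz":-15,"twist":-0.06,"hand":45},{"tx":0,"ty":0,"tz":0,"twist":-0.12,"hand":45},{"tx":0,"ty":0,"tz":0,"twist":-0.066,"hand":45},{"tx":0,"ty":0,"tz":0,"twist":0,"hand":45},{"tx":0,"ty":0,"tz":0,"twist":0,"hand":45}]' 25
python3 -c "
from h import *
go(478.7,-177.4,17.5,192)"
```

```text
t: 20.6
ee_pos: [0.6536, 0.2566, 0.1516]
tcp_rot: [180.0, 0.0, -168.1]
contact_force: [-0.5, 0.3, 0.6]
width: 0.0451
gripper_force: 0.0
twist -0.002 tx 261.3 ty -388.1 tz 134.1
```

```bash
python3 -m pendant '[{"tx":10.9,"ty":-16.2,"tz":0,"twist":0,"hand":45},{"tx":21.8,"ty":-32.3,"tz":0,"twist":0,"hand":45},{"tx":21.8,"ty":-32.3,"tz":0,"twist":0,"hand":45},{"tx":21.8,"ty":-32.3,"tz":0,"twist":0,"hand":45},{"tx":21.8,"ty":-32.3,"tz":0,"twist":0,"hand":45},{"tx":21.8,"ty":-32.3,"tz":0,"twist":0,"hand":45},{"tx":21.8,"ty":-32.3,"tz":0,"twist":0,"hand":45},{"tx":21.8,"ty":-32.3,"tz":0,"twist":0,"hand":45},{"tx":21.8,"ty":-32.3,"tz":0,"twist":0,"hand":45},{"tx":21.8,"ty":-32.3,"tz":0,"twist":0,"hand":45},{"tx":21.8,"ty":-32.3,"tz":0,"twist":0,"hand":45},{"tx":21.8,"ty":-32.3,"tz":0,"twist":0,"hand":45},{"tx":10.9,"ty":-16.2,"tz":0,"twist":0,"hand":45},{"tx":0,"ty":0,"tz":20,"twist":0,"hand":45},{"tx":0,"ty":0,"tz":30,"twist":0,"hand":45},{"tx":0,"ty":0,"tz":20,"twist":0,"hand":45},{"tx":0,"ty":0,"tz":0,"twist":0,"hand":45},{"tx":0,"ty":0,"tz":0,"twist":0,"hand":45}]' 25
python3 -c "
from h import *
go(478.7,-177.4,17.5,192)"
```

```text
t: 22.85
ee_pos: [0.4787, -0.1772, 0.082]
tcp_rot: [-180.0, 0.0, -168.0]
contact_force: [-0.5, 0.1, -0.6]
width: 0.0452
gripper_force: 0.0
twist -0.000 tx 0.1 ty -0.2 tz 64.5
```

```bash
python3 -m pendant '[{"tx":0,"ty":0,"tz":20,"twist":0,"hand":45},{"tx":0,"ty":0,"tz":25,"twist":0,"hand":45},{"tx":0,"ty":0,"tz":12,"twist":0,"hand":45},{"tx":0,"ty":0,"tz":5,"twist":0,"hand":45},{"tx":0,"ty":0,"tz":2.5,"twist":0,"hand":45},{"tx":0,"ty":0,"tz":0,"twist":0,"hand":5},{"tx":0,"ty":0,"tz":0,"twist":0,"hand":5},{"tx":0,"ty":0,"tz":0,"twist":0,"hand":5},{"tx":0,"ty":0,"tz":0,"twist":0,"hand":5},{"tx":0,"ty":0,"tz":0,"twist":0,"hand":5},{"tx":0,"ty":0,"tz":0,"twist":0,"hand":5}]' 25
python3 -m pendant '[{"tx":0,"ty":0,"tz":-10,"twist":0,"hand":5},{"tx":0,"ty":0,"tz":-25,"twist":0,"hand":5},{"tx":0,"ty":0,"tz":-40,"twist":0,"hand":5},{"tx":0,"ty":0,"tz":-30,"twist":0,"hand":5},{"tx":0,"ty":0,"tz":-10,"twist":0.06,"hand":5},{"tx":0,"ty":0,"tz":0,"twist":0.12,"hand":5},{"tx":0,"ty":0,"tz":0,"twist":0.066,"hand":5},{"tx":0,"ty":0,"tz":0,"twist":0,"hand":5},{"tx":0,"ty":0,"tz":0,"twist":0,"hand":5}]' 25
python3 -c "
from h import *
go(650.8,182.6,21.5,177.9)"
```

```text
t: 24.22
ee_pos: [0.4784, -0.1771, 0.0169]
tcp_rot: [-180.0, 0.0, -168.0]
contact_force: [-1.4, 1.1, 5.9]
width: 0.0159
gripper_force: 25.0
t: 25.35
ee_pos: [0.4783, -0.177, 0.132]
tcp_rot: [-180.0, 0.0, 178.0]
contact_force: [-0.3, -0.5, -0.8]
width: 0.0158
gripper_force: 25.0
twist 0.002 tx -159.2 ty 365.7 tz 110.5
```

```bash
python3 -m pendant '[{"tx":-8,"ty":18.3,"tz":0,"twist":0,"hand":5},{"tx":-15.9,"ty":36.6,"tz":0,"twist":0,"hand":5},{"tx":-15.9,"ty":36.6,"tz":0,"twist":0,"hand":5},{"tx":-15.9,"ty":36.6,"tz":0,"twist":0,"hand":5},{"tx":-15.9,"ty":36.6,"tz":0,"twist":0,"hand":5},{"tx":-15.9,"ty":36.6,"tz":0,"twist":0,"hand":5},{"tx":-15.9,"ty":36.6,"tz":0,"twist":0,"hand":5},{"tx":-15.9,"ty":36.6,"tz":0,"twist":0,"hand":5},{"tx":-15.9,"ty":36.6,"tz":0,"twist":0,"hand":5},{"tx":-15.9,"ty":36.6,"tz":0,"twist":0,"hand":5},{"tx":-8,"ty":18.3,"tz":0,"twist":0,"hand":5},{"tx":0,"ty":0,"tz":15,"twist":0,"hand":5},{"tx":0,"ty":0,"tz":25,"twist":0,"hand":5},{"tx":0,"ty":0,"tz":10,"twist":0,"hand":5},{"tx":0,"ty":0,"tz":0,"twist":0,"hand":5},{"tx":0,"ty":0,"tz":0,"twist":0,"hand":5}]' 25
python3 - <<'E'
from h import *
go(650.8,182.6,21.5,177.9)
f=lambda i,a,b,k:cv2.resize(i[a[1]:b[1],a[0]:b[0]],None,fx=k,fy=k,interpolation=cv2.INTER_CUBIC)
cv2.imwrite("pics/e.png",f(ctrl.grab_frame("scene"),(270,90),(450,260),3)[:,:,::-1])
E
```

```text
t: 27.35
ee_pos: [0.6511, 0.1826, 0.0825]
tcp_rot: [180.0, 0.1, 177.9]
contact_force: [-0.2, 0.4, 0.2]
width: 0.0158
gripper_force: 25.0
twist -0.000 tx 0.3 ty -0.0 tz 61.0
```

View pics/e.png

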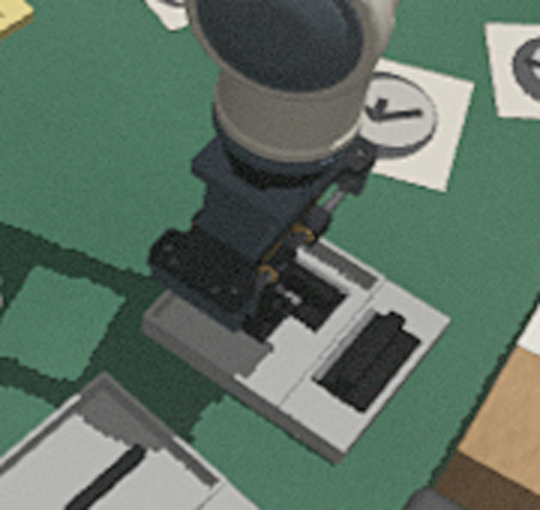

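The long squeegee is in its tray (crop 320,290) and the short one hangs beside it (265,320). Lowering; short was gripped with TCP at 16.9, so the floor should come at about 20.9.

```bash
python3 -m pendant '[{"tx":0,"ty":0,"tz":15,"twist":0,"hand":5},{"tx":0,"ty":0,"tz":20,"twist":0,"hand":5},{"tx":0,"ty":0,"tz":12,"twist":0,"hand":5},{"tx":0,"ty":0,"tz":7,"twist":0,"hand":5},{"tx":0,"ty":0,"tz":4,"twist":0,"hand":5},{"tx":0,"ty":0,"tz":2,"twist":0,"hand":5},{"tx":0,"ty":0,"tz":1,"twist":0,"hand":5},{"tx":0,"ty":0,"tz":0.5,"twist":0,"hand":5},{"tx":0,"ty":0,"tz":0,"twist":0,"hand":5},{"tx":0,"ty":0,"tz":0,"twist":0,"hand":16.5},{"tx":0,"ty":0,"tz":0,"twist":0,"hand":18},{"tx":0,"ty":0,"tz":0,"twist":0,"hand":22},{"tx":0,"ty":0,"tz":0,"twist":0,"hand":32},{"tx":0,"ty":0,"tz":0,"twist":0,"hand":32},{"tx":0,"ty":0,"tz":-10,"twist":0,"hand":32},{"tx":0,"ty":0,"tz":-30,"twist":0,"hand":32},{"tx":0,"ty":0,"tz":-40,"twist":0,"hand":32},{"tx":0,"ty":0,"tz":-40,"twist":0,"hand":32},{"tx":0,"ty":0,"tz":-15,"twist":0,"hand":32}]' 25
python3 -m pendant '[{"tx":0,"ty":0,"tz":0,"twist":0.14,"hand":62},{"tx":0,"ty":0,"tz":0,"twist":0.14,"hand":62},{"tx":0,"ty":0,"tz":0,"twist":0.14,"hand":62},{"tx":0,"ty":0,"tz":0,"twist":0.14,"hand":62},{"tx":0,"ty":0,"tz":0,"twist":0.14,"hand":62},{"tx":0,"ty":0,"tz":0,"twist":0.14,"hand":62},{"tx":0,"ty":0,"tz":0,"twist":0.14,"hand":62},{"tx":0,"ty":0,"tz":0,"twist":0.14,"hand":62},{"tx":0,"ty":0,"tz":0,"twist":0.14,"hand":62},{"tx":0,"ty":0,"tz":0,"twist":0.14,"hand":62},{"tx":0,"ty":0,"tz":0,"twist":0.134,"hand":62},{"tx":0,"ty":0,"tz":0,"twist":0,"hand":62},{"tx":0,"ty":0,"tz":0,"twist":0,"hand":62}]' 25
python3 -c "
from h import *
go(459.5,15.5,12,90)"
```

```text
t: 29.78
ee_pos: [0.6517, 0.1832, 0.1585]
tcp_rot: [180.0, 0.2, 177.9]
contact_force: [-0.1, 0.1, 0.8]
width: 0.0323
gripper_force: 0.0
t: 31.4
ee_pos: [0.6505, 0.1829, 0.155]
tcp_rot: [-180.0, 0.0, 90.2]
contact_force: [0.2, -0.1, 0.1]
width: 0.0621
gripper_force: 0.0
twist 0.003 tx -167.4 ty -191.0 tz 143.0
```

```bash
python3 -m pendant '[{"tx":-12,"ty":-13.7,"tz":0,"twist":0.003,"hand":62},{"tx":-23.9,"ty":-27.3,"tz":0,"twist":0,"hand":62},{"tx":-23.9,"ty":-27.3,"tz":0,"twist":0,"hand":62},{"tx":-23.9,"ty":-27.3,"tz":0,"twist":0,"hand":62},{"tx":-23.9,"ty":-27.3,"tz":0,"twist":0,"hand":62},{"tx":-23.9,"ty":-27.3,"tz":0,"twist":0,"hand":62},{"tx":-23.9,"ty":-27.3,"tz":0,"twist":0,"hand":62},{"tx":-12,"ty":-13.7,"tz":0,"twist":0,"hand":62},{"tx":0,"ty":0,"tz":20,"twist":0,"hand":62},{"tx":0,"ty":0,"tz":40,"twist":0,"hand":62},{"tx":0,"ty":0,"tz":35,"twist":0,"hand":62},{"tx":0,"ty":0,"tz":25,"twist":0,"hand":62},{"tx":0,"ty":0,"tz":13,"twist":0,"hand":62},{"tx":0,"ty":0,"tz":7,"twist":0,"hand":62},{"tx":0,"ty":0,"tz":3,"twist":0,"hand":62},{"tx":0,"ty":0,"tz":0,"twist":0,"hand":62},{"tx":0,"ty":0,"tz":0,"twist":0,"hand":62}]' 20
python3 -m pendant '[{"tx":0,"ty":0,"tz":0,"twist":0,"hand":20},{"tx":0,"ty":0,"tz":0,"twist":0,"hand":20},{"tx":0,"ty":0,"tz":0,"twist":0,"hand":20},{"tx":0,"ty":0,"tz":0,"twist":0,"hand":20},{"tx":0,"ty":0,"tz":0,"twist":0,"hand":20},{"tx":0,"ty":0,"tz":-10,"twist":0,"hand":20},{"tx":0,"ty":0,"tz":-25,"twist":0,"hand":20},{"tx":0,"ty":0,"tz":-40,"twist":0,"hand":20},{"tx":0,"ty":0,"tz":-30,"twist":0,"hand":20},{"tx":0,"ty":0,"tz":-10,"twist":0,"hand":20},{"tx":0,"ty":0,"tz":0,"twist":0,"hand":20},{"tx":0,"ty":0,"tz":0,"twist":0,"hand":20}]' 20
python3 -c "
from h import *
go(655,-209,17,90)"
```

```text
t: 33.52
ee_pos: [0.4594, 0.016, 0.0127]
tcp_rot: [179.9, 0.0, 89.8]
contact_force: [-0.2, 0.2, 0.6]
width: 0.062
gripper_force: 0.0
t: 35.02
ee_pos: [0.4585, 0.0161, 0.1263]
tcp_rot: [-179.9, -0.0, 89.8]
contact_force: [0.0, 0.2, 0.3]
width: 0.0416
gripper_force: 20.0
twist -0.003 tx -225.1 ty 196.5 tz 109.3
```

```bash
python3 -m pendant '[{"tx":-14.1,"ty":12.3,"tz":0,"twist":0,"hand":20},{"tx":-28.1,"ty":24.6,"tz":0,"twist":0,"hand":20},{"tx":-28.1,"ty":24.6,"tz":0,"twist":0,"hand":20},{"tx":-28.1,"ty":24.6,"tz":0,"twist":0,"hand":20},{"tx":-28.1,"ty":24.6,"tz":0,"twist":0,"hand":20},{"tx":-28.1,"ty":24.6,"tz":0,"twist":0,"hand":20},{"tx":-28.1,"ty":24.6,"tz":0,"twist":0,"hand":20},{"tx":-28.1,"ty":24.6,"tz":0,"twist":0,"hand":20},{"tx":-14.1,"ty":12.3,"tz":0,"twist":0,"hand":20},{"tx":0,"ty":0,"tz":20,"twist":0,"hand":20},{"tx":0,"ty":0,"tz":35,"twist":0,"hand":20},{"tx":0,"ty":0,"tz":25,"twist":0,"hand":20},{"tx":0,"ty":0,"tz":12,"twist":0,"hand":20},{"tx":0,"ty":0,"tz":8,"twist":0,"hand":20},{"tx":0,"ty":0,"tz":5,"twist":0,"hand":20},{"tx":0,"ty":0,"tz":3,"twist":0,"hand":20},{"tx":0,"ty":0,"tz":1.2,"twist":0,"hand":20},{"tx":0,"ty":0,"tz":0,"twist":0,"hand":20},{"tx":0,"ty":0,"tz":0,"twist":0,"hand":20}]' 20
```

```text
t: 37.4
ee_pos: [0.6554, -0.2095, 0.0183]
tcp_rot: [180.0, 0.0, 89.8]
contact_force: [-0.3, -0.1, -0.5]
width: 0.0418
gripper_force: 20.0
```

```bash
python3 -m pendant '[{"tx":0,"ty":0,"tz":1,"twist":0,"hand":20},{"tx":0,"ty":0,"tz":0.6,"twist":0,"hand":20},{"tx":0,"ty":0,"tz":0,"twist":0,"hand":42.5},{"tx":0,"ty":0,"tz":0,"twist":0,"hand":44},{"tx":0,"ty":0,"tz":0,"twist":0,"hand":48},{"tx":0,"ty":0,"tz":0,"twist":0,"hand":58},{"tx":0,"ty":0,"tz":0,"twist":0,"hand":58},{"tx":0,"ty":0,"tz":-10,"twist":0,"hand":58},{"tx":0,"ty":0,"tz":-30,"twist":0,"hand":58},{"tx":0,"ty":0,"tz":-40,"twist":0,"hand":58},{"tx":0,"ty":0,"tz":-40,"twist":0,"hand":75},{"tx":0,"ty":0,"tz":-15,"twist":0,"hand":75},{"tx":0,"ty":0,"tz":0,"twist":0,"hand":75},{"tx":0,"ty":0,"tz":0,"twist":0,"hand":75}]' 20
python3 -c "
from h import *
go(477,-376,14,90)"
```

```text
t: 39.15
ee_pos: [0.6545, -0.2091, 0.15]
tcp_rot: [-179.9, -0.0, 89.8]
contact_force: [0.1, -0.2, -0.5]
width: 0.075
gripper_force: 0.0
twist -0.003 tx -166.9 ty -177.5 tz 136.0
```

```bash
python3 -m pendant '[{"tx":-12,"ty":-12.7,"tz":0,"twist":0,"hand":75},{"tx":-23.8,"ty":-25.4,"tz":0,"twist":0,"hand":75},{"tx":-23.8,"ty":-25.4,"tz":0,"twist":0,"hand":75},{"tx":-23.8,"ty":-25.4,"tz":0,"twist":0,"hand":75},{"tx":-23.8,"ty":-25.4,"tz":0,"twist":0,"hand":75},{"tx":-23.8,"ty":-25.4,"tz":0,"twist":0,"hand":75},{"tx":-23.8,"ty":-25.4,"tz":0,"twist":0,"hand":75},{"tx":-12,"ty":-12.7,"tz":0,"twist":0,"hand":75},{"tx":0,"ty":0,"tz":20,"twist":0,"hand":75},{"tx":0,"ty":0,"tz":40,"twist":0,"hand":75},{"tx":0,"ty":0,"tz":33,"twist":0,"hand":75},{"tx":0,"ty":0,"tz":22,"twist":0,"hand":75},{"tx":0,"ty":0,"tz":12,"twist":0,"hand":75},{"tx":0,"ty":0,"tz":6,"twist":0,"hand":75},{"tx":0,"ty":0,"tz":3,"twist":0,"hand":75},{"tx":0,"ty":0,"tz":0,"twist":0,"hand":75},{"tx":0,"ty":0,"tz":0,"twist":0,"hand":75}]' 20
python3 -m pendant '[{"tx":0,"ty":0,"tz":0,"twist":0,"hand":35},{"tx":0,"ty":0,"tz":0,"twist":0,"hand":35},{"tx":0,"ty":0,"tz":0,"twist":0,"hand":35},{"tx":0,"ty":0,"tz":0,"twist":0,"hand":35},{"tx":0,"ty":0,"tz":0,"twist":0,"hand":35},{"tx":0,"ty":0,"tz":-10,"twist":0,"hand":35},{"tx":0,"ty":0,"tz":-25,"twist":0,"hand":35},{"tx":0,"ty":0,"tz":-40,"twist":0,"hand":35},{"tx":0,"ty":0,"tz":-30,"twist":0,"hand":35},{"tx":0,"ty":0,"tz":-10,"twist":0,"hand":35},{"tx":0,"ty":0,"tz":0,"twist":0,"hand":35},{"tx":0,"ty":0,"tz":0,"twist":0,"hand":35}]' 25
python3 -c "
from h import *
go(655,-283,18,90)"
```

```text
t: 41.28
ee_pos: [0.4772, -0.3759, 0.016]
tcp_rot: [180.0, 0.0, 89.8]
contact_force: [-0.5, 0.4, 0.6]
width: 0.0745
gripper_force: 0.0
t: 42.78
ee_pos: [0.4764, -0.3752, 0.1292]
tcp_rot: [-179.9, -0.1, 89.8]
contact_force: [0.9, -0.1, 0.3]
width: 0.0556
gripper_force: 25.0
twist -0.003 tx 92.2 ty 178.6 tz 111.2
```

```bash
python3 -m pendant '[{"tx":7.7,"ty":14.9,"tz":0,"twist":0,"hand":35},{"tx":15.4,"ty":29.8,"tz":0,"twist":0,"hand":35},{"tx":15.4,"ty":29.8,"tz":0,"twist":0,"hand":35},{"tx":15.4,"ty":29.8,"tz":0,"twist":0,"hand":35},{"tx":15.4,"ty":29.8,"tz":0,"twist":0,"hand":35},{"tx":15.4,"ty":29.8,"tz":0,"twist":0,"hand":35},{"tx":7.7,"ty":14.9,"tz":0,"twist":0,"hand":35},{"tx":0,"ty":0,"tz":20,"twist":0,"hand":35},{"tx":0,"ty":0,"tz":35,"twist":0,"hand":35},{"tx":0,"ty":0,"tz":24,"twist":0,"hand":35},{"tx":0,"ty":0,"tz":12,"twist":0,"hand":35},{"tx":0,"ty":0,"tz":8,"twist":0,"hand":35},{"tx":0,"ty":0,"tz":5,"twist":0,"hand":35},{"tx":0,"ty":0,"tz":3,"twist":0,"hand":35},{"tx":0,"ty":0,"tz":1.2,"twist":0,"hand":35},{"tx":0,"ty":0,"tz":0,"twist":0,"hand":35},{"tx":0,"ty":0,"tz":0,"twist":0,"hand":35}]' 25
```

```text
t: 44.9
ee_pos: [0.6562, -0.2839, 0.0225]
tcp_rot: [180.0, 0.0, 89.8]
contact_force: [0.6, -0.7, -0.2]
width: 0.0555
gripper_force: 25.0
```

```bash
python3 -m pendant '[{"tx":0,"ty":0,"tz":1.3,"twist":0,"hand":35},{"tx":0,"ty":0,"tz":1.2,"twist":0,"hand":35},{"tx":0,"ty":0,"tz":0,"twist":0,"hand":35},{"tx":0,"ty":0,"tz":0,"twist":0,"hand":56.5},{"tx":0,"ty":0,"tz":0,"twist":0,"hand":58},{"tx":0,"ty":0,"tz":0,"twist":0,"hand":62},{"tx":0,"ty":0,"tz":0,"twist":0,"hand":72},{"tx":0,"ty":0,"tz":0,"twist":0,"hand":72},{"tx":0,"ty":0,"tz":-10,"twist":0,"hand":72},{"tx":0,"ty":0,"tz":-30,"twist":0,"hand":72},{"tx":0,"ty":0,"tz":-40,"twist":0,"hand":72},{"tx":0,"ty":0,"tz":-40,"twist":0,"hand":72},{"tx":0,"ty":0,"tz":-40,"twist":0,"hand":72},{"tx":0,"ty":0,"tz":-20,"twist":0,"hand":72},{"tx":40,"ty":-40,"tz":0,"twist":0,"hand":72},{"tx":40,"ty":-40,"tz":0,"twist":0,"hand":72},{"tx":40,"ty":-40,"tz":0,"twist":0,"hand":72},{"tx":20,"ty":-40,"tz":0,"twist":0,"hand":72},{"tx":0,"ty":-20,"tz":0,"twist":0,"hand":72},{"tx":0,"ty":0,"tz":0,"twist":0,"hand":72}]' 25
python3 - <<'E'
from h import *
im=ctrl.grab_frame("top");cv2.imwrite("pics/f.png",im[:,:,::-1])
f=lambda i,a,b,k:cv2.resize(i[a[1]:b[1],a[0]:b[0]],None,fx=k,fy=k,interpolation=cv2.INTER_CUBIC)
cv2.imwrite("pics/g.png",np.vstack([f(im,(85,115),(465,285),2),f(ctrl.grab_frame("scene"),(100,120),(480,420),2)[:260*2-260]])[:600,:,::-1])
E
```

```text
t: 47.4
ee_pos: [0.4757, -0.1431, 0.2006]
tcp_rot: [180.0, 0.0, 89.8]
contact_force: [0.7, -0.5, -0.5]
width: 0.0721
gripper_force: 0.0
```

View pics/g.png

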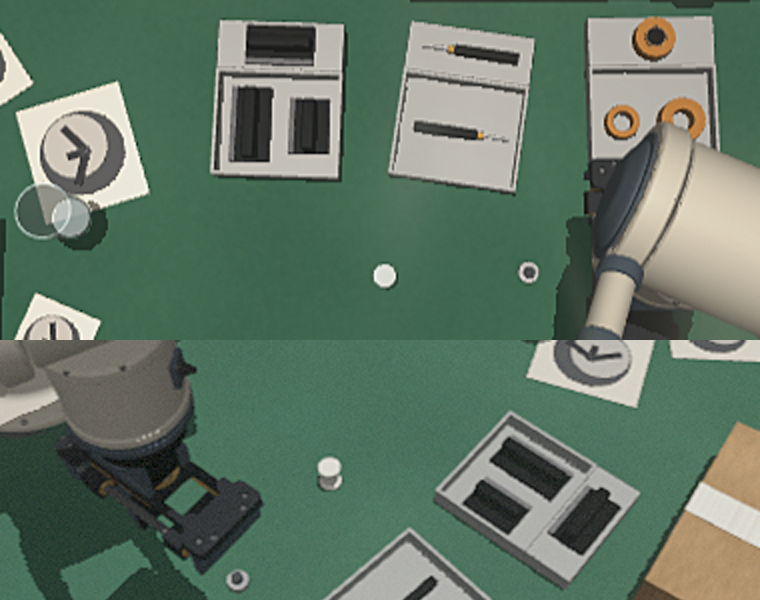

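Both squeegees (250,125 and 310,125), the weeder (460,132) and both rolls (622,122 and 683,120) lie flat inside the correct trays. The glass and spool have not moved.

```bash
python3 -c "
from workcell import ctrl
print(ctrl.close_job())"
```

```text
the job is handed in; nothing more can be done
None
```

I handed the job in at about 47.5 s of the 128 s limit: both tape rolls, both squeegees and the weeding hook lay flat in their matching trays, and the glass and spool looked unmoved in the final pictures; the hand-in did not report a verdict.

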